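# Shut a row of flip lids with one stroke of the fingertip

## Task

The four flip lids of the compartment case on the shop counter stand open: shut them all flat with one light stroke of the fingertips along the row, starting at the end where the first lid's hinge is and following the lids in the direction in which they fold down, keeping your fingertips down at the lids until the last one is shut. Do not poke the lids one by one from above, bend a lid further back, press hard or disturb the things standing around; finish with the hand clear.

Things in the scene. Friction and masses are not known exactly. Their poses are not given: they have to be found in the camera images.
- case: grey flip-lid case 240 x 60 x 37 mm, screwed to the counter. Origin: centre of its underside, z up. Four lids in a row along its x; the first hinge is at the -x end. Flush end blocks with tops at z = 37 mm fill x = -120 to -94 and 107 to 120 mm; open compartments between. Loose articles up to 30 mm tall stand beside it, from 55 mm off its centre line
- lid0 (a joint): angle of the first lid, rad: 0 shut flat, grows as it opens (0.65 to 1.15 at the start, stop at 1.5). White plate 47 long x 56 wide x 3 mm; hinge line across the case at its x = -92, z = 34 mm; the plate slopes up from it towards +x. Shut, its top is at z = 37 mm. Friction hinge (0.012 N m, no spring): it stays where it is put
- lid0_edge (a point): middle of the free edge of the first lid, on its upper face, 47 mm from the hinge
- lid1 (a joint): angle of the second lid, rad: 0 shut flat, grows as it opens (0.65 to 1.15 at the start, stop at 1.5). White plate 47 long x 56 wide x 3 mm; hinge line across the case at its x = -42, z = 34 mm; the plate slopes up from it towards +x. Shut, its top is at z = 37 mm. Friction hinge (0.012 N m, no spring): it stays where it is put
- lid1_edge (a point): middle of the free edge of the second lid, on its upper face, 47 mm from the hinge
- lid2 (a joint): angle of the third lid, rad: 0 shut flat, grows as it opens (0.65 to 1.15 at the start, stop at 1.5). White plate 47 long x 56 wide x 3 mm; hinge line across the case at its x = 8, z = 34 mm; the plate slopes up from it towards +x. Shut, its top is at z = 37 mm. Friction hinge (0.012 N m, no spring): it stays where it is put
- lid2_edge (a point): middle of the free edge of the third lid, on its upper face, 47 mm from the hinge
- lid3 (a joint): angle of the last lid, rad: 0 shut flat, grows as it opens (0.65 to 1.15 at the start, stop at 1.5). White plate 47 long x 56 wide x 3 mm; hinge line across the case at its x = 58, z = 34 mm; the plate slopes up from it towards +x. Shut, its top is at z = 37 mm. Friction hinge (0.012 N m, no spring): it stays where it is put
- lid3_edge (a point): middle of the free edge of the last lid, on its upper face, 47 mm from the hinge
- tin: bystander: round steel tin 62 mm across, 29 high, beside the case; origin at the centre of its underside
- tape: bystander: roll of tape lying flat, 84 mm across, 24 high, beside the case; origin at the centre of its underside
- marker: bystander: square marker pen 125 x 16 x 16 mm lying along the case; origin at the centre of its underside
- clipbox: bystander: small carton 55 x 35 x 22 mm, beside the case; origin at the centre of its underside
- calculator: bystander: desk calculator 150 x 100 x 14 mm; origin at the centre of its underside
- mug: bystander: white mug 80 mm across, 90 high; origin at the centre of its underside
There are look-alikes about, which are no part of the job. Several things have the shape of the case; the one meant has the colours described above.

How it is judged:
By the outcome, as a careful person would: the job done as asked, in the order asked, and still so for the second after the job is handed in, with the robot touching nothing.
It also fails if it takes over 38 s, if anything falls off the work surface, if the arm or the gripper's body presses on something with over 40 N, if the wrist force passes 120 N, or if a joint passes its speed limit or range.

## Robot

A 6-joint arm with a two-finger parallel gripper is mounted at the origin on the work surface. World frame = base frame: x ahead of the robot, y to its left, z up, the work surface at z = 0. Lengths are in m, angles in degrees, forces in N, time in s.
With the tool pointing down it reaches from about 0.375 to 0.9 m from the base axis. Payload 3.1 kg.
Tool frame: the origin (TCP) lies midway between the tips of the shut fingers; the grasp point (between the pads) lies bot.hold_point_z behind it (bot.hold_point_z is the distance from the TCP to the grasp point, in m); z points along the fingers, y is the direction in which the jaws open and shut (so a half turn about z gives the same grasp; the last joint's range is limited). The gripper opens to 87 mm and grips with 3 to 60 N. Pads are 19 mm wide; open, the fingers measure 117 mm over their backs; the gripper's body (75 mm by 190 mm) begins 51 mm behind the grasp point.
Start: joints at [54.574, 30.224, 82.088, -0, 67.689, -10.227], TCP at [0.266, 0.566, 0.223] pointing down, gripper open.
Joint ranges: [-176.69, 176.69], [-43.24, 126.21], [12.49, 139.97], [-82, 262], [0, 151.66], [-163.58, 163.58]. Speed limits (degrees/s): [159.86, 159.86, 180, 180, 180, 180].

## Interface

Orientations are given as a 3x3 rotation matrix whose columns are the frame's x, y, z axes.
In Python, from rig import bot, vision, order gives the robot as it stands. The module is installed in compiled form; this text tells all that it offers.
- The arm moves only by the tool move_arm, never from a script. Its argument "moves" is a list of rows, each an object of numbers: "hand": the finger opening in mm, from 0 to 87; "x", "y", "z": the shift along the tool's x, y, z in units of 25 mm (1.0 is 25 mm); "wx", "wy", "wz": the turn, a rotation vector about the tool's x, y, z in degrees. In form: [{"hand": .., "x": .., "y": .., "z": .., "wx": .., "wy": .., "wz": ..}, ...]. A call has 1 to 20 rows; each row shifts and turns the commanded pose from where the row before left it, along the tool's axes as they then stand; what a row does not reach is not made up. A row lasts 1/10 s, in which the tool goes at most 50 mm and 8.59 degrees, less where a joint would pass 70% of its speed; a pose out of reach is approached as far as the arm can. A call is refused whole if a number of a shift passes 1 or a number of a turn 8.59, either way. A call with a gripper value outside its range is refused whole. The fingers move at their own pace and stop on an object; the grip force is fixed at half the most. Time passes only in rows, so rows that do not move let the fingers close. It gives the time, the measured TCP pose, the force and the opening at its end, in the units of the state.
- bot.read_state(): the state, without advancing time (a new reading comes with each control period).
- vision.capture(name): name is "scene" or "top"; returns a dict with "image" (384x512x3 uint8, red, green, blue), "z_map" (384x512 float32, m along the optical axis (not along the pixel's ray), 0 where there is no reading), "fx", "fy", "cx", "cy" (pixels), "pose" (4x4, takes a point from camera to world coordinates). Camera axes: x right, y down, z forward; pixel columns grow to the right and rows downward; lengths in m; the calibration is good to about 2 mm. A picture is of the moment at which its call begins.
- order.hand_in(): hands the job in, once; it reports no verdict.
The state is a dict: "time_s": time; "joint_positions": joint angles; "qvel": joint speeds; "tau": joint torques, N m; "position": TCP position; "tcp_rot": TCP orientation; "force": force on the tool from outside, world axes, zero at the start; "moment": the same for the moment, N m; "opening": opening from 0.0 (shut) to 1.0 (fully open).
Only numpy, scipy, OpenCV 4.12 (cv2) and the standard library are available. Lean on these libraries where they do the work, as an engineer would, in place of code of your own. Each camera call takes 0.05 s, during which the arm holds its last target.

## Working session

There is one attempt and no reset: what is moved stays moved. The work goes in short steps, Python scripts to look and compute and a tool call to move; the robot and the scene stay as the last step left them, time stands still between calls to the robot, and variables do not carry over. Pictures are saved under pics/ and viewed, and the job is handed in when it is done.

Besides the shell and the picture viewer there is one more tool, called after "Emit:" as name(argument=value, ...) on one line, values as JSON. move_arm: Moves the arm, as the interface text tells. Its arguments: {"type":"object","properties":{"moves":{"type":"array"}},"required":["moves"]}

```bash
mkdir -p pics
python3 - <<'E'
from rig import bot, vision
import cv2, numpy as np
print(bot.read_state(), bot.hold_point_z)
for n in ("scene","top"):
    c=vision.capture(n); np.savez(f"{n}0.npz",**c)
    cv2.imwrite(f"pics/{n}0.png",cv2.resize(c["image"][:,:,::-1],(800,600),interpolation=cv2.INTER_CUBIC))
    print(n,c["fx"],c["cx"],c["cy"],np.round(c["pose"],3))
E
```

```text
{'time_s': 0.0, 'joint_positions': array([ 5.45748191e+01,  3.02782264e+01,  8.21570289e+01, -1.15270596e-03,
        6.76868604e+01, -1.02265332e+01]), 'qvel': array([ 0.10083078, -0.00599332, -0.03132085,  0.04481299, -0.05635223,
        0.01913412]), 'tau': array([ 1.55247177e-03, -4.40032125e+01, -1.76596838e+01,  6.33475115e-02,
        5.81895432e-02, -1.74246779e-04]), 'position': array([0.26564124, 0.56493442, 0.22157598]), 'tcp_rot': array([[-9.04840142e-01,  4.25749724e-01, -1.22023089e-03],
       [ 4.25751320e-01,  9.04838527e-01, -1.74754430e-03],
       [ 3.60095413e-04, -2.10076314e-03, -9.99997729e-01]]), 'force': array([-0.12465964, -0.34776516, -0.53095866]), 'moment': array([ 0.08367595, -0.0576258 , -0.01759564]), 'opening': 0.9998156610327079} 0.0187
scene 431.9757591424813 246.30573402710652 193.2188466014262 [[ 0.685  0.44  -0.581  1.288]
 [ 0.728 -0.409  0.549 -0.764]
 [ 0.004 -0.799 -0.601  0.909]
 [ 0.     0.     0.     1.   ]]
top 367.2871139291573 257.3586314162875 193.43846672663562 [[ 0.02  -0.989  0.143  0.363]
 [-1.    -0.021 -0.006  0.018]
 [ 0.009 -0.143 -0.99   0.944]
 [ 0.     0.     0.     1.   ]]
```

View pics/scene0.png

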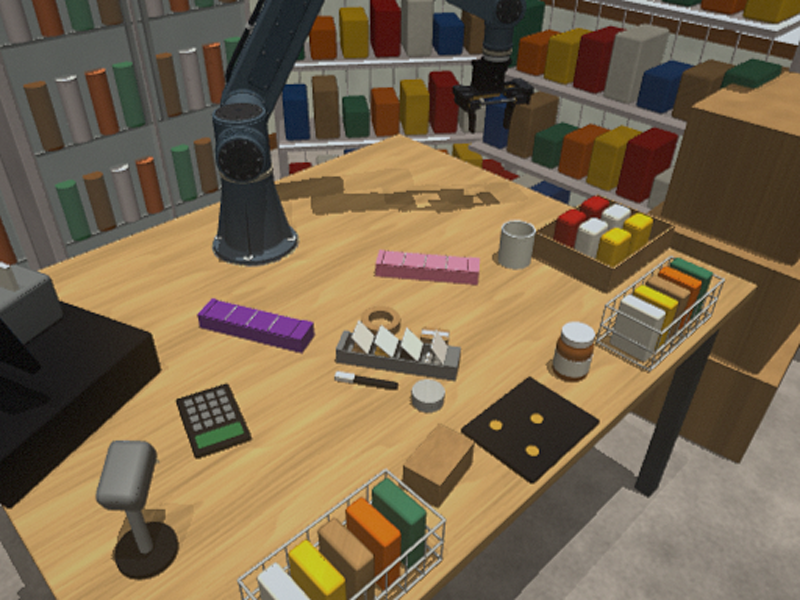

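View pics/top0.png

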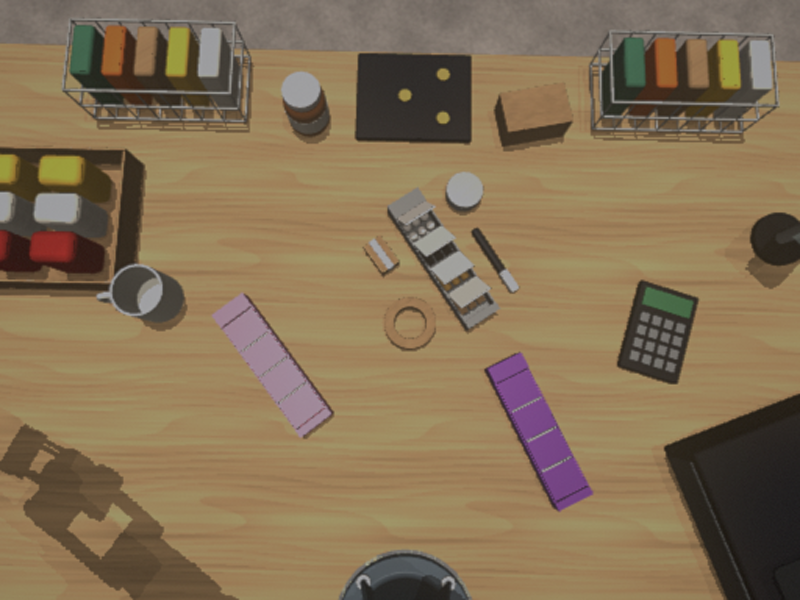

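The top view shows the grey case from about (405,200) to (480,320), with the tin, marker, tape and carton around it. I'll enlarge both views next.

Run:
```python
import cv2, numpy as np
a=np.load("top0.npz")["image"][110:220,220:350][:,:,::-1]
cv2.imwrite("pics/topc.png",cv2.resize(a,None,fx=5.4,fy=5.4,interpolation=cv2.INTER_CUBIC))
a=np.load("scene0.npz")["image"][185:275,205:310][:,:,::-1]
cv2.imwrite("pics/scenec.png",cv2.resize(a,None,fx=6,fy=6,interpolation=cv2.INTER_CUBIC))
```

```text
(no output)
```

View pics/topc.png

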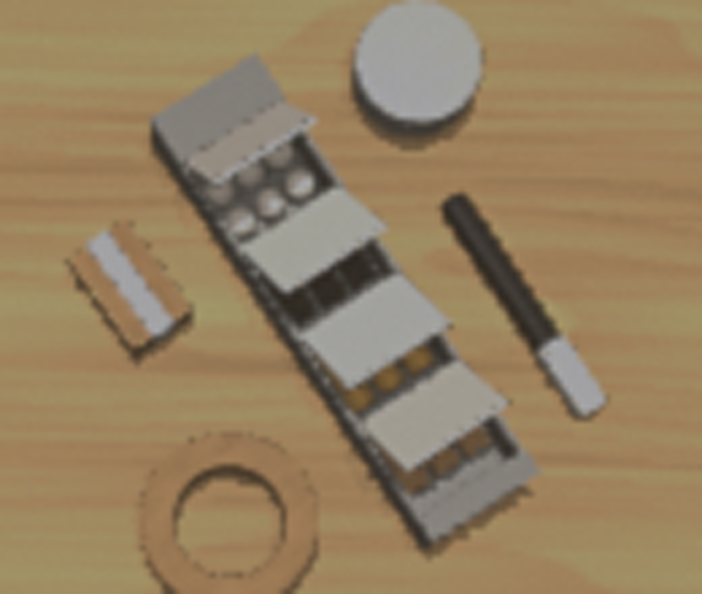

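View pics/scenec.png

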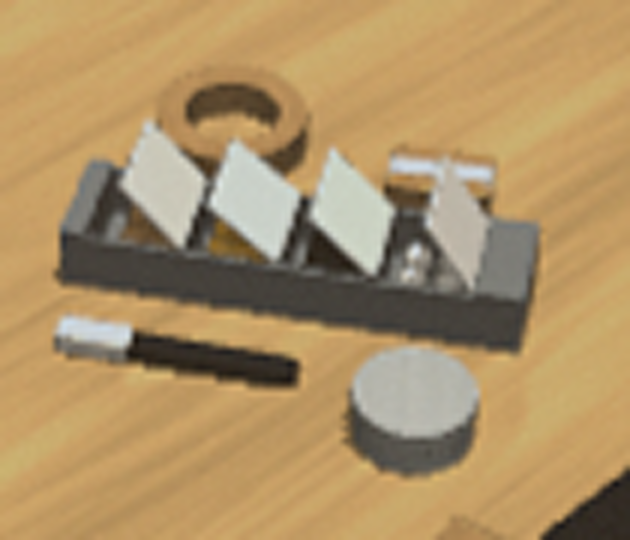

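```bash
cat > h.py <<'E'
import numpy as np
from rig import bot
def rays(c,uv):
    uv=np.asarray(uv,float); P=c["pose"]
    d=np.c_[(uv[:,0]-c["cx"])/c["fx"],(uv[:,1]-c["cy"])/c["fy"],np.ones(len(uv))]
    return P[:3,3],d@P[:3,:3].T
def onplane(c,uv,z):
    o,d=rays(c,uv); return o+d*((z-o[2])/d[:,2])[:,None]
def cloud(c):
    v,u=np.mgrid[0:384,0:512]; o,d=rays(c,np.c_[u.ravel(),v.ravel()])
    return (o+d*c["z_map"].ravel()[:,None]).reshape(384,512,3)
E
python3 - <<'E'
from h import *
np.set_printoptions(precision=4,suppress=True)
local=np.array([[-120,-30],[-120,30],[120,-30],[120,30]])/1000
for n,off,s,px in (("top",(220,110),5.4,[(153,122),(257,57),(430,543),(537,468)]),
                 ("scene",(205,185),6,[(540,226),(522,312),(96,162),(64,235)])):
    c=dict(np.load(n+"0.npz")); uv=(np.array(px)+.5)/s-.5+off
    if n=="scene": px
    W=onplane(c,uv,.037); print(n,W)
    print([np.linalg.norm(W[i]-W[j]) for i,j in((0,1),(2,3),(0,2),(1,3))])
    e=(W[2:].mean(0)-W[:2].mean(0)); print("centre",W.mean(0),"yaw",np.degrees(np.arctan2(e[1],e[0])))
    C=cloud(c)
    for p in uv: print(C[int(round(p[1])),int(round(p[0]))])
E
```

```text
top [[ 0.6522  0.0392  0.037 ]
 [ 0.6853 -0.0095  0.037 ]
 [ 0.4549 -0.0927  0.037 ]
 [ 0.4907 -0.142   0.037 ]]
[np.float64(0.058902400666965886), np.float64(0.060991246915206236), np.float64(0.23729474899054742), np.float64(0.2354404150114937)]
centre [ 0.5708 -0.0513  0.037 ] yaw -146.00474358086853
[0.6521 0.0389 0.0388]
[ 0.6858 -0.0091  0.0368]
[ 0.4565 -0.0936  0.0249]
[ 0.4912 -0.1418  0.0378]
scene [[ 0.6546  0.04    0.037 ]
 [ 0.6919 -0.0152  0.037 ]
 [ 0.4594 -0.0933  0.037 ]
 [ 0.4931 -0.1435  0.037 ]]
[np.float64(0.06668494761294892), np.float64(0.06047354013754932), np.float64(0.23638177088221737), np.float64(0.23666091035409534)]
centre [ 0.5748 -0.053   0.037 ] yaw -146.4227887450705
[0.6295 0.074  0.0022]
[ 0.6874 -0.0074  0.0274]
[ 0.466  -0.0969  0.0413]
[ 0.488  -0.1406  0.031 ]
```

Run:
```python
from h import *
import cv2
np.set_printoptions(precision=4,suppress=True)
c0=np.array([.572,-.052]); yaw=np.radians(-146.1)
for n in ("top","scene"):
    c=dict(np.load(n+"0.npz")); P=cloud(c); ok=c["z_map"]>0
    # table height near
    R=np.array([[np.cos(yaw),-np.sin(yaw)],[np.sin(yaw),np.cos(yaw)]])
    L=(P[...,:2]-c0)@R; Z=P[...,2]
    near=ok&(abs(L[...,0])<.16)&(abs(L[...,1])<.1)
    t=near&(abs(Z)<.006); print(n,"table z",np.median(Z[t]))
    img=c["image"].astype(int)
    # end blocks/side: pts z 0.030..0.042 |y|<.04, x out of lids
    for lo,hi in((-.14,-.097),(.107,.14)):
        m=near&(Z>.032)&(Z<.042)&(abs(L[...,1])<.045)&(L[...,0]>lo)&(L[...,0]<hi)
        q=L[m]; 
        r=cv2.minAreaRect((q*1000).astype(np.float32)); print(" block",m.sum(),"z",np.median(Z[m]),"x",q[:,0].min(),q[:,0].max(),"y",q[:,1].min(),q[:,1].max(),"rect",r)
    # lids
    for i in range(4):
        hx=-.092+.05*i
        m=near&(Z>.042)&(abs(L[...,1])<.034)&(L[...,0]>hx-.004)&(L[...,0]<hx+.047)
        # assign by angle from hinge in 0.5..1.4
        d=np.hypot(L[...,0]-hx,Z-.034); m&=(d<.050)
        a=np.arctan2(Z[m]-.034,L[...,0][m]-hx); print(" lid",i,m.sum(),"ang",np.percentile(a,[10,50,90]),"y",L[...,1][m].min(),L[...,1][m].max(),"zmax",np.percentile(Z[m],98), "d",d[m].max())
    # surrounding objects
    m=near&(Z>.008)&(abs(L[...,1])>.04)
    print(" obstacles zmax",Z[m].max())
```

```text
top table z 0.00011272489182984069
 block 203 z 0.03685775013772752 x -0.12026405798969167 -0.09722309323802839 y -0.03171276410499184 0.028671819459366962 rect ((-108.46842956542969, -1.4342632293701172), (22.90562629699707, 60.367950439453125), 0.7126113772392273)
 block 127 z 0.0369194904671456 x 0.10732982495968732 0.12023926065540191 y -0.03004778231188467 0.029585358328708643 rect ((113.83240509033203, -0.24152755737304688), (59.55124282836914, 12.847940444946289), 89.49143981933594)
 lid 0 138 ang [1.04   1.0931 1.2233] y -0.029131033374236327 0.026300572937089473 zmax 0.07646951899844698 d 0.04917627123320025
 lid 1 217 ang [0.823  0.8826 1.0031] y -0.028320088942329305 0.02710350642593345 zmax 0.06989627769841203 d 0.04944576253850016
 lid 2 247 ang [0.7649 0.8159 0.9405] y -0.02849596826058797 0.027695543867523178 zmax 0.06792291097073398 d 0.049639364670497274
 lid 3 233 ang [0.9092 0.9583 1.0988] y -0.028338338626866088 0.027214410387214488 zmax 0.07242515629022578 d 0.04920170044718405
 obstacles zmax 0.03416028963835627
scene table z 0.0009303188594656508
 block 116 z 0
[... 297 characters left out ...]
026790065778417655 0.03126947620926356 rect ((113.24869537353516, 2.2316932678222656), (12.185553550720215, 58.068912506103516), 0.15766233205795288)
 lid 0 122 ang [1.0618 1.1403 1.3422] y -0.02806121169559359 0.032234269313490466 zmax 0.07719233710273589 d 0.04943579348373252
 lid 1 143 ang [0.8395 0.9197 1.1508] y -0.02990675136857765 0.03125769481312853 zmax 0.0702694684554572 d 0.049431635463184666
 lid 2 148 ang [0.7816 0.8626 1.0758] y -0.030977519284219247 0.029890240790215464 zmax 0.0682966328117706 d 0.04778816875309007
 lid 3 139 ang [0.9273 0.9989 1.1778] y -0.026678195561507894 0.031277769806641646 zmax 0.0732454971568119 d 0.04885354407265989
 obstacles zmax 0.03309312932437625
```

Both cameras agree. The case centre is about (0.572, -0.052), its +x direction is at yaw about -146°, and the lids stand at about 1.1, 0.9, 0.83 and 0.97 rad. I'll turn the hand so tool x points along the stroke and shut the fingers.

Emit:
move_arm(moves=[{"hand": 0,"wz": -8.5},{"hand": 0,"wz": -8.5},{"hand": 0,"wz": -8.5},{"hand": 0,"wz": -8.5},{"hand": 0,"wz": -8.5},{"hand": 0,"wz": -8.5},{"hand": 0,"wz": -8.2},{"hand": 0,"y": -0.5},{"hand": 0,"y": -1},{"hand": 0,"y": -1},{"hand": 0,"y": -1},{"hand": 0,"y": -1},{"hand": 0,"y": -1},{"hand": 0,"y": -1},{"hand": 0,"y": -1},{"hand": 0,"y": -1},{"hand": 0,"y": -1},{"hand": 0,"y": -1},{"hand": 0,"y": -1},{"hand": 0,"y": -1}])

```text
schema error: expected keys hand, x, y, z, wx, wy, wz
```

Emit:
move_arm(moves=[{"hand": 0,"x": 0,"y": 0,"z": 0,"wx": 0,"wy": 0,"wz": -8.5},{"hand": 0,"x": 0,"y": 0,"z": 0,"wx": 0,"wy": 0,"wz": -8.5},{"hand": 0,"x": 0,"y": 0,"z": 0,"wx": 0,"wy": 0,"wz": -8.5},{"hand": 0,"x": 0,"y": 0,"z": 0,"wx": 0,"wy": 0,"wz": -8.5},{"hand": 0,"x": 0,"y": 0,"z": 0,"wx": 0,"wy": 0,"wz": -8.5},{"hand": 0,"x": 0,"y": 0,"z": 0,"wx": 0,"wy": 0,"wz": -8.5},{"hand": 0,"x": 0,"y": 0,"z": 0,"wx": 0,"wy": 0,"wz": -8.2},{"hand": 0,"x": 0,"y": -0.5,"z": 0,"wx": 0,"wy": 0,"wz": 0},{"hand": 0,"x": 0,"y": -1,"z": 0,"wx": 0,"wy": 0,"wz": 0},{"hand": 0,"x": 0,"y": -1,"z": 0,"wx": 0,"wy": 0,"wz": 0},{"hand": 0,"x": 0,"y": -1,"z": 0,"wx": 0,"wy": 0,"wz": 0},{"hand": 0,"x": 0,"y": -1,"z": 0,"wx": 0,"wy": 0,"wz": 0},{"hand": 0,"x": 0,"y": -1,"z": 0,"wx": 0,"wy": 0,"wz": 0},{"hand": 0,"x": 0,"y": -1,"z": 0,"wx": 0,"wy": 0,"wz": 0},{"hand": 0,"x": 0,"y": -1,"z": 0,"wx": 0,"wy": 0,"wz": 0},{"hand": 0,"x": 0,"y": -1,"z": 0,"wx": 0,"wy": 0,"wz": 0},{"hand": 0,"x": 0,"y": -1,"z": 0,"wx": 0,"wy": 0,"wz": 0},{"hand": 0,"x": 0,"y": -1,"z": 0,"wx": 0,"wy": 0,"wz": 0},{"hand": 0,"x": 0,"y": -1,"z": 0,"wx": 0,"wy": 0,"wz": 0},{"hand": 0,"x": 0,"y": -1,"z": 0,"wx": 0,"wy": 0,"wz": 0}])

```text
time_s: 2.1
position: [0.4411, 0.3046, 0.2224]
tcp_rot: [[-0.831, -0.556, -0.001], [-0.556, 0.831, -0.001], [0.001, -0.0, -1.0]]
force: [0.7, 0.1, -0.1]
opening: 0.005
```

Emit:
move_arm(moves=[{"hand": 0,"x": -0.1,"y": -1,"z": 0,"wx": 0,"wy": 0,"wz": 0},{"hand": 0,"x": -0.1,"y": -1,"z": 0,"wx": 0,"wy": 0,"wz": 0},{"hand": 0,"x": -0.1,"y": -1,"z": 0,"wx": 0,"wy": 0,"wz": 0},{"hand": 0,"x": -0.1,"y": -1,"z": 0,"wx": 0,"wy": 0,"wz": 0},{"hand": 0,"x": -0.1,"y": -1,"z": 0,"wx": 0,"wy": 0,"wz": 0},{"hand": 0,"x": -0.1,"y": -1,"z": 0,"wx": 0,"wy": 0,"wz": 0},{"hand": 0,"x": -0.1,"y": -1,"z": 0,"wx": 0,"wy": 0,"wz": 0},{"hand": 0,"x": -0.1,"y": -1,"z": 0,"wx": 0,"wy": 0,"wz": 0},{"hand": 0,"x": 0,"y": -1,"z": 0.5,"wx": 0,"wy": 0,"wz": 0},{"hand": 0,"x": 0,"y": -1,"z": 0.5,"wx": 0,"wy": 0,"wz": 0},{"hand": 0,"x": 0,"y": -1,"z": 0.5,"wx": 0,"wy": 0,"wz": 0},{"hand": 0,"x": 0,"y": -1,"z": 0.5,"wx": 0,"wy": 0,"wz": 0},{"hand": 0,"x": 0,"y": -1,"z": 0.5,"wx": 0,"wy": 0,"wz": 0},{"hand": 0,"x": 0,"y": -1,"z": 0.5,"wx": 0,"wy": 0,"wz": 0},{"hand": 0,"x": 0,"y": -0.5,"z": 0.5,"wx": 0,"wy": 0,"wz": 0},{"hand": 0,"x": 0,"y": -0.2,"z": 0.5,"wx": 0,"wy": 0,"wz": 0},{"hand": 0,"x": 0,"y": 0,"z": 0,"wx": 0,"wy": 0,"wz": 0},{"hand": 0,"x": 0,"y": 0,"z": 0,"wx": 0,"wy": 0,"wz": 0},{"hand": 0,"x": 0,"y": 0,"z": 0,"wx": 0,"wy": 0,"wz": 0}])

```text
time_s: 4.0
position: [0.6627, 0.014, 0.1232]
tcp_rot: [[-0.829, -0.56, 0.001], [-0.56, 0.829, 0.0], [-0.0, -0.0, -1.0]]
force: [-0.2, -0.1, -0.5]
opening: 0.007
```

```bash
cat > st.py <<'E'
from h import *
np.set_printoptions(precision=4,suppress=True)
s=bot.read_state(); p=s["position"]; R=s["tcp_rot"]
c0=np.array([.572,-.052]); y=np.radians(-145.9); ex=np.array([np.cos(y),np.sin(y)]); ey=np.array([-ex[1],ex[0]])
d=p[:2]-c0
print("t",s["time_s"],"local mm",1000*(d@ex),1000*(d@ey),"z",1000*p[2],"toolx yaw",np.degrees(np.arctan2(R[1,0],R[0,0])),"toolz",R[:,2],"F",s["force"],"F along",s["force"][:2]@ex,"M",s["moment"],"q",s["joint_positions"],s["opening"])
E
python3 st.py
```

```text
t 4.0 local mm -112.12018578563978 -3.8194504221142065 z 123.20843322790022 toolx yaw -145.9504858309044 toolz [ 0.0005  0.0001 -1.    ] F [-0.1624 -0.0985 -0.5386] F along 0.18965822159595067 M [ 0.0575 -0.034  -0.0124] q [  -8.4336   39.6344   81.1226    0.0139   59.2154 -132.4902] 0.006649534988035939
```

Emit:
move_arm(moves=[{"hand": 0,"x": 0,"y": -0.12,"z": 0.8,"wx": 0,"wy": 0,"wz": 0},{"hand": 0,"x": 0,"y": 0,"z": 0.8,"wx": 0,"wy": 0,"wz": 0},{"hand": 0,"x": 0,"y": 0,"z": 0.7,"wx": 0,"wy": 0,"wz": 0},{"hand": 0,"x": 0,"y": 0,"z": 0.3,"wx": 0,"wy": 0,"wz": 0},{"hand": 0,"x": 0,"y": 0,"z": 0,"wx": 0,"wy": 0,"wz": 0},{"hand": 0,"x": 0,"y": 0,"z": 0,"wx": 0,"wy": 0,"wz": 0}])

```text
time_s: 4.6
position: [0.6652, 0.0108, 0.0585]
tcp_rot: [[-0.829, -0.56, 0.002], [-0.56, 0.829, -0.0], [-0.001, -0.001, -1.0]]
force: [0.1, -0.4, -0.7]
opening: 0.009
```

```bash
python3 st.py
python3 - <<'E'
from rig import vision
import cv2, numpy as np
o=[]
for n,(a,b,c,d) in (("top",(100,225,215,355)),("scene",(150,275,195,335))):
    x=vision.capture(n)["image"][a:b,c:d,::-1]; o.append(cv2.resize(x,(400*1,400*(b-a)//(d-c)),interpolation=cv2.INTER_CUBIC))
h=min(i.shape[0] for i in o); cv2.imwrite("pics/a1.png",np.hstack([i[:h] for i in o]))
E
```

```text
t 4.6 local mm -112.39559609590245 0.2498971280963172 z 58.531371512088135 toolx yaw -145.96941129201807 toolz [ 0.0016 -0.0002 -1.    ] F [ 0.1084 -0.4318 -0.7323] F along 0.15232714801885244 M [ 0.0342  0.0356 -0.0306] q [  -8.6741   44.6699   82.688     0.0013   52.5514 -132.7054] 0.008785050889282317
```

View pics/a1.png

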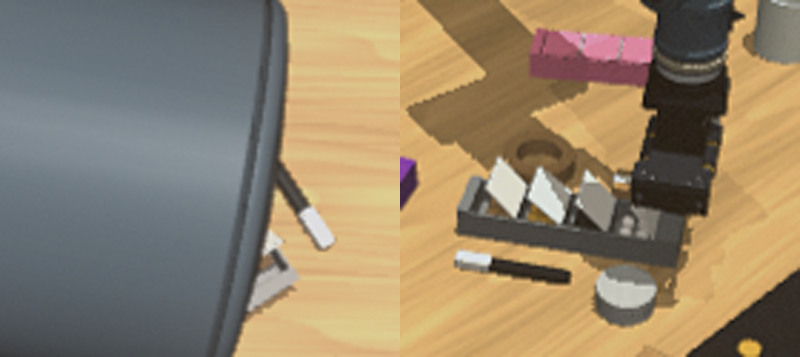

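Only the gripper's back shows at the block end, at about (670,180), with the lids ahead of it untouched. The top view is covered by the arm. I'll lower slowly onto the flush end block to find the height by force.

Emit:
move_arm(moves=[{"hand": 0,"x": 0,"y": 0,"z": 0.5,"wx": 0,"wy": 0,"wz": 0},{"hand": 0,"x": 0,"y": 0,"z": 0.2,"wx": 0,"wy": 0,"wz": 0},{"hand": 0,"x": 0,"y": 0,"z": 0,"wx": 0,"wy": 0,"wz": 0},{"hand": 0,"x": 0,"y": 0,"z": 0,"wx": 0,"wy": 0,"wz": 0}])

```text
time_s: 5.1
position: [0.6643, 0.0105, 0.0396]
tcp_rot: [[-0.829, -0.559, -0.001], [-0.559, 0.829, 0.0], [0.001, 0.001, -1.0]]
force: [-0.6, -1.5, 0.7]
opening: 0.005
```

```bash
python3 st.py
```

```text
t 5.1 local mm -111.45052647458535 0.03485027954297504 z 39.5672261967896 toolx yaw -146.00455525279995 toolz [-0.0009  0.0001 -1.    ] F [-0.6068 -1.5459  0.7151] F along 1.3691205999399556 M [0.0823 0.0581 0.0369] q [  -8.7163   46.185    83.0832    0.0011   50.7822 -132.7125] 0.004559784956153561
```

Emit:
move_arm(moves=[{"hand": 0,"x": 0,"y": 0,"z": 0.06,"wx": 0,"wy": 0,"wz": 0},{"hand": 0,"x": 0,"y": 0,"z": 0,"wx": 0,"wy": 0,"wz": 0}])

```text
time_s: 5.3
position: [0.6646, 0.0104, 0.0385]
tcp_rot: [[-0.829, -0.559, 0.0], [-0.559, 0.829, -0.0], [-0.0, -0.0, -1.0]]
force: [-0.6, 0.2, -0.3]
opening: 0.004
```

Emit:
move_arm(moves=[{"hand": 0,"x": 0,"y": 0,"z": 0.04,"wx": 0,"wy": 0,"wz": 0},{"hand": 0,"x": 0,"y": 0,"z": 0,"wx": 0,"wy": 0,"wz": 0}])

```text
time_s: 5.5
position: [0.6646, 0.0105, 0.0376]
tcp_rot: [[-0.829, -0.559, 0.0], [-0.559, 0.829, -0.0], [-0.0, -0.0, -1.0]]
force: [0.2, 0.7, 0.5]
opening: 0.005
```

Emit:
move_arm(moves=[{"hand": 0,"x": 0,"y": 0,"z": 0.03,"wx": 0,"wy": 0,"wz": 0},{"hand": 0,"x": 0,"y": 0,"z": 0,"wx": 0,"wy": 0,"wz": 0}])

```text
time_s: 5.7
position: [0.6646, 0.0105, 0.0375]
tcp_rot: [[-0.829, -0.559, 0.0], [-0.559, 0.829, -0.0], [-0.0, -0.0, -1.0]]
force: [-1.0, 0.1, 3.7]
opening: 0.006
```

```bash
python3 st.py
```

```text
t 5.7 local mm -111.73771187235796 0.18542073746326965 z 37.466243284795986 toolx yaw -145.99078185406907 toolz [ 0.0002 -0.0001 -1.    ] F [-1.0026  0.0869  3.6934] F along 0.7814979954025698 M [ 0.0646  0.3103 -0.0775] q [  -8.7067   46.3564   83.1182   -0.0051   50.5142 -132.7127] 0.0056453022032699855
```

Contact with the block top comes at a measured z of about 37.4 mm, giving 3.7 N at the present command. I'll ease off to about 0.5 mm above it and start the stroke.

Emit:
move_arm(moves=[{"hand": 0,"x": 0,"y": 0,"z": -0.04,"wx": 0,"wy": 0,"wz": 0},{"hand": 0,"x": 0.1,"y": 0,"z": 0,"wx": 0,"wy": 0,"wz": 0},{"hand": 0,"x": 0.2,"y": 0,"z": 0,"wx": 0,"wy": 0,"wz": 0},{"hand": 0,"x": 0.2,"y": 0,"z": 0,"wx": 0,"wy": 0,"wz": 0}])

```text
time_s: 6.1
position: [0.6553, 0.0038, 0.038]
tcp_rot: [[-0.829, -0.559, 0.003], [-0.559, 0.829, 0.001], [-0.003, -0.001, -1.0]]
force: [3.2, 2.3, 2.2]
opening: 0.002
```

```bash
python3 st.py
```

```text
t 6.1 local mm -100.28719796682047 0.542460223859037 z 38.024672864718816 toolx yaw -146.0400599904438 toolz [ 0.0034  0.0009 -1.    ] F [3.1967 2.3249 2.2374] F along -3.9505371394385125 M [ 0.4534 -0.3442  0.0185] q [  -9.4598   45.733    84.7645    0.1075   49.3174 -133.4896] 0.002007394520618536
```

Emit:
move_arm(moves=[{"hand": 0,"x": 0.2,"y": 0,"z": 0,"wx": 0,"wy": 0,"wz": 0},{"hand": 0,"x": 0.2,"y": 0,"z": 0,"wx": 0,"wy": 0,"wz": 0},{"hand": 0,"x": 0.2,"y": 0,"z": 0,"wx": 0,"wy": 0,"wz": 0},{"hand": 0,"x": 0.2,"y": 0,"z": 0,"wx": 0,"wy": 0,"wz": 0},{"hand": 0,"x": 0.2,"y": 0,"z": 0,"wx": 0,"wy": 0,"wz": 0},{"hand": 0,"x": 0.2,"y": 0,"z": 0,"wx": 0,"wy": 0,"wz": 0},{"hand": 0,"x": 0.2,"y": 0,"z": 0,"wx": 0,"wy": 0,"wz": 0},{"hand": 0,"x": 0.2,"y": 0,"z": 0,"wx": 0,"wy": 0,"wz": 0}])

```text
time_s: 6.9
position: [0.6205, -0.0191, 0.0377]
tcp_rot: [[-0.829, -0.559, -0.001], [-0.559, 0.829, 0.0], [0.0, 0.0, -1.0]]
force: [1.1, -0.4, 0.2]
opening: 0.006
```

```bash
python3 st.py
python3 - <<'E'
from rig import vision
import cv2
x=vision.capture("scene")["image"][150:275,195:335,::-1]; cv2.imwrite("pics/a2.png",cv2.resize(x,None,fx=4.5,fy=4.5,interpolation=cv2.INTER_CUBIC))
E
```

```text
t 6.9 local mm -58.5783867852436 -0.04304490253759577 z 37.68224898748773 toolx yaw -145.9989362006026 toolz [-0.0005  0.     -1.    ] F [ 1.1287 -0.435   0.1931] F along -0.6907689397837762 M [ 0.0703  0.0695 -0.0078] q [ -12.0634   43.9855   90.0023   -0.0061   46.0415 -136.0602] 0.005993133582165354
```

View pics/a2.png

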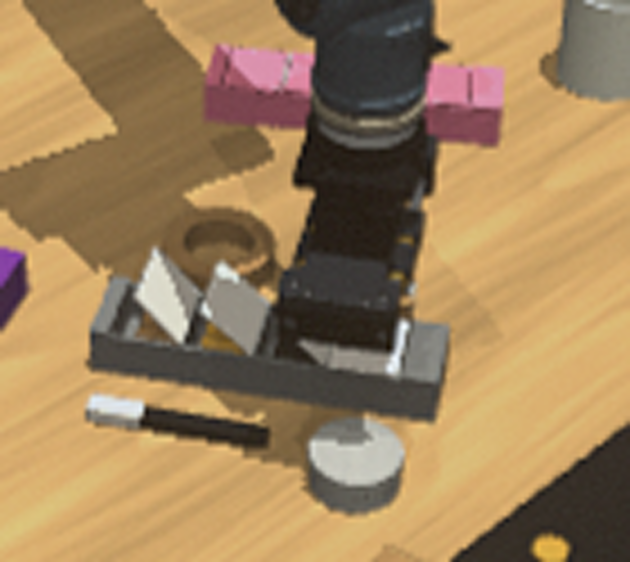

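Lid 0 lies nearly flat at about (370,352), while lids 2 and 3 still stand and the force is about 1 N. I'm continuing the stroke.

Emit:
move_arm(moves=[{"hand": 0,"x": 0.2,"y": 0,"z": 0,"wx": 0,"wy": 0,"wz": 0},{"hand": 0,"x": 0.2,"y": 0,"z": 0,"wx": 0,"wy": 0,"wz": 0},{"hand": 0,"x": 0.2,"y": 0,"z": 0,"wx": 0,"wy": 0,"wz": 0},{"hand": 0,"x": 0.2,"y": 0,"z": 0,"wx": 0,"wy": 0,"wz": 0},{"hand": 0,"x": 0.2,"y": 0,"z": 0,"wx": 0,"wy": 0,"wz": 0},{"hand": 0,"x": 0.2,"y": 0,"z": 0,"wx": 0,"wy": 0,"wz": 0},{"hand": 0,"x": 0.2,"y": 0,"z": 0,"wx": 0,"wy": 0,"wz": 0},{"hand": 0,"x": 0.2,"y": 0,"z": 0,"wx": 0,"wy": 0,"wz": 0},{"hand": 0,"x": 0.2,"y": 0,"z": 0,"wx": 0,"wy": 0,"wz": 0},{"hand": 0,"x": 0.2,"y": 0,"z": 0,"wx": 0,"wy": 0,"wz": 0}])

```text
time_s: 7.95
position: [0.5791, -0.0471, 0.0378]
tcp_rot: [[-0.829, -0.559, -0.0], [-0.559, 0.829, 0.0], [0.0, 0.0, -1.0]]
force: [-1.0, -0.3, 0.1]
opening: 0.006
```

```bash
python3 st.py
```

```text
t 7.95 local mm -8.656398213162445 -0.05484579154699937 z 37.75987611916225 toolx yaw -145.99846014088723 toolz [-0.0003  0.     -1.    ] F [-0.9861 -0.2966  0.0564] F along 0.9828674317659034 M [ 0.0826  0.0415 -0.0048] q [ -15.6608   42.0335   96.057    -0.0054   41.9238 -139.6583] 0.005767192729207348
```

Emit:
move_arm(moves=[{"hand": 0,"x": 0.2,"y": 0,"z": 0,"wx": 0,"wy": 0,"wz": 0},{"hand": 0,"x": 0.2,"y": 0,"z": 0,"wx": 0,"wy": 0,"wz": 0},{"hand": 0,"x": 0.2,"y": 0,"z": 0,"wx": 0,"wy": 0,"wz": 0},{"hand": 0,"x": 0.2,"y": 0,"z": 0,"wx": 0,"wy": 0,"wz": 0},{"hand": 0,"x": 0.2,"y": 0,"z": 0,"wx": 0,"wy": 0,"wz": 0},{"hand": 0,"x": 0.2,"y": 0,"z": 0,"wx": 0,"wy": 0,"wz": 0},{"hand": 0,"x": 0.2,"y": 0,"z": 0,"wx": 0,"wy": 0,"wz": 0},{"hand": 0,"x": 0.2,"y": 0,"z": 0,"wx": 0,"wy": 0,"wz": 0},{"hand": 0,"x": 0.2,"y": 0,"z": 0,"wx": 0,"wy": 0,"wz": 0},{"hand": 0,"x": 0.2,"y": 0,"z": 0,"wx": 0,"wy": 0,"wz": 0}])

```text
time_s: 8.95
position: [0.5377, -0.075, 0.0378]
tcp_rot: [[-0.829, -0.559, -0.0], [-0.559, 0.829, 0.0], [0.0, 0.0, -1.0]]
force: [-0.1, 0.1, -0.0]
opening: 0.004
```

```bash
python3 st.py
python3 - <<'E'
from rig import vision
import cv2
x=vision.capture("scene")["image"][150:275,195:335,::-1]; cv2.imwrite("pics/a3.png",cv2.resize(x,None,fx=4.5,fy=4.5,interpolation=cv2.INTER_CUBIC))
E
```

```text
t 8.95 local mm 41.30722595227608 -0.15982398036267983 z 37.75696615071001 toolx yaw -145.99883087265746 toolz [-0.0002  0.     -1.    ] F [-0.0576  0.0519 -0.0396] F along 0.01855328508424477 M [0.1253 0.0054 0.05  ] q [ -19.7393   40.3516  101.7154   -0.0038   37.9455 -143.7375] 0.0040627682768120685
```

View pics/a3.png

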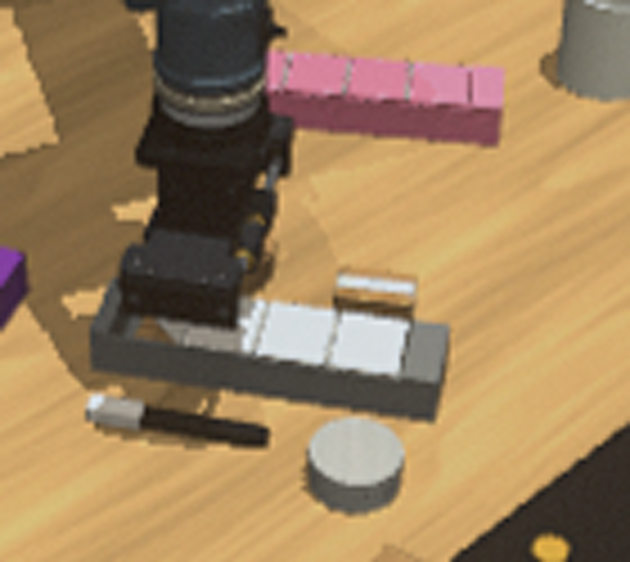

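Lids 0 and 1 are flat at about (370,345) and (297,332), and the row behind the hand is shut. I'm carrying on past lid 3.

Emit:
move_arm(moves=[{"hand": 0,"x": 0.2,"y": 0,"z": 0,"wx": 0,"wy": 0,"wz": 0},{"hand": 0,"x": 0.2,"y": 0,"z": 0,"wx": 0,"wy": 0,"wz": 0},{"hand": 0,"x": 0.2,"y": 0,"z": 0,"wx": 0,"wy": 0,"wz": 0},{"hand": 0,"x": 0.2,"y": 0,"z": 0,"wx": 0,"wy": 0,"wz": 0},{"hand": 0,"x": 0.2,"y": 0,"z": 0,"wx": 0,"wy": 0,"wz": 0},{"hand": 0,"x": 0.2,"y": 0,"z": 0,"wx": 0,"wy": 0,"wz": 0},{"hand": 0,"x": 0.2,"y": 0,"z": 0,"wx": 0,"wy": 0,"wz": 0},{"hand": 0,"x": 0.2,"y": 0,"z": 0,"wx": 0,"wy": 0,"wz": 0},{"hand": 0,"x": 0.2,"y": 0,"z": 0,"wx": 0,"wy": 0,"wz": 0},{"hand": 0,"x": 0.2,"y": 0,"z": 0,"wx": 0,"wy": 0,"wz": 0},{"hand": 0,"x": 0.2,"y": 0,"z": 0,"wx": 0,"wy": 0,"wz": 0},{"hand": 0,"x": 0.2,"y": 0,"z": 0,"wx": 0,"wy": 0,"wz": 0},{"hand": 0,"x": 0.2,"y": 0,"z": 0,"wx": 0,"wy": 0,"wz": 0},{"hand": 0,"x": 0.1,"y": 0,"z": 0,"wx": 0,"wy": 0,"wz": 0}])

```text
time_s: 10.4
position: [0.4816, -0.1128, 0.0378]
tcp_rot: [[-0.829, -0.559, -0.0], [-0.559, 0.829, 0.0], [0.0, 0.0, -1.0]]
force: [0.6, 0.2, 0.8]
opening: 0.006
```

```bash
python3 st.py
python3 - <<'E'
from rig import vision
import cv2
x=vision.capture("scene")["image"][150:275,195:335,::-1]; cv2.imwrite("pics/a4.png",cv2.resize(x,None,fx=4.5,fy=4.5,interpolation=cv2.INTER_CUBIC))
E
```

```text
t 10.4 local mm 108.90896428406863 -0.3214129816873079 z 37.778734767675175 toolx yaw -146.01996412609293 toolz [-0.0004  0.0001 -1.    ] F [0.5628 0.2059 0.8313] F along -0.5814560317972963 M [ 0.0266  0.0587 -0.0044] q [ -26.146    38.504   108.7199   -0.0045   32.8005 -150.1223] 0.006472479649722987
```

View pics/a4.png

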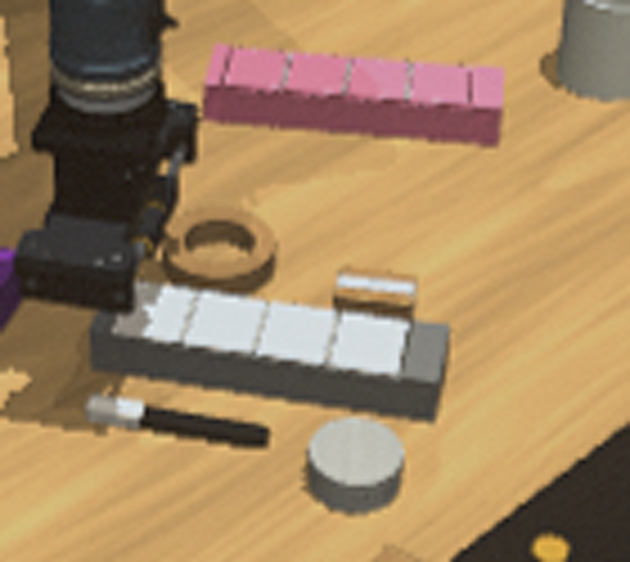

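All four lids look flat, running from about (165,312) to (370,345). I'll lift straight up and move aside.

Emit:
move_arm(moves=[{"hand": 0,"x": 0,"y": 0,"z": -0.3,"wx": 0,"wy": 0,"wz": 0},{"hand": 0,"x": 0,"y": 0,"z": -0.6,"wx": 0,"wy": 0,"wz": 0},{"hand": 0,"x": 0,"y": 0,"z": -0.9,"wx": 0,"wy": 0,"wz": 0},{"hand": 0,"x": 0,"y": 0,"z": -0.9,"wx": 0,"wy": 0,"wz": 0},{"hand": 0,"x": 0,"y": 0,"z": -0.9,"wx": 0,"wy": 0,"wz": 0},{"hand": 0,"x": 0,"y": 0,"z": -0.9,"wx": 0,"wy": 0,"wz": 0},{"hand": 0,"x": 0,"y": 0,"z": -0.9,"wx": 0,"wy": 0,"wz": 0},{"hand": 0,"x": 0,"y": -0.8,"z": -0.5,"wx": 0,"wy": 0,"wz": 0},{"hand": 0,"x": 0,"y": -0.8,"z": -0.5,"wx": 0,"wy": 0,"wz": 0},{"hand": 0,"x": 0,"y": -0.8,"z": 0,"wx": 0,"wy": 0,"wz": 0},{"hand": 0,"x": 0,"y": -0.8,"z": 0,"wx": 0,"wy": 0,"wz": 0},{"hand": 0,"x": 0,"y": -0.8,"z": 0,"wx": 0,"wy": 0,"wz": 0},{"hand": 0,"x": 0,"y": -0.8,"z": 0,"wx": 0,"wy": 0,"wz": 0},{"hand": 0,"x": 0,"y": -0.5,"z": 0,"wx": 0,"wy": 0,"wz": 0},{"hand": 0,"x": 0,"y": 0,"z": 0,"wx": 0,"wy": 0,"wz": 0},{"hand": 0,"x": 0,"y": 0,"z": 0,"wx": 0,"wy": 0,"wz": 0}])

```text
time_s: 12.05
position: [0.5557, -0.2217, 0.1977]
tcp_rot: [[-0.829, -0.559, -0.001], [-0.559, 0.829, 0.001], [0.0, 0.001, -1.0]]
force: [-0.2, 1.6, 0.6]
opening: 0.002
```

```bash
python3 st.py
python3 - <<'E'
from rig import vision
from h import *
import cv2
c0=np.array([.572,-.052]); yaw=np.radians(-145.9)
R=np.array([[np.cos(yaw),-np.sin(yaw)],[np.sin(yaw),np.cos(yaw)]])
o=[]
for n,(a,b,cc,d) in (("top",(90,230,200,360)),("scene",(150,290,180,340))):
    c=vision.capture(n); np.savez(n+"1.npz",**c); P=cloud(c); L=(P[...,:2]-c0)@R; Z=P[...,2]
    o.append(cv2.resize(c["image"][a:b,cc:d,::-1],(400,350),interpolation=cv2.INTER_CUBIC))
    for i in range(4):
        hx=-.092+.05*i; m=(abs(L[...,1])<.024)&(L[...,0]>hx+.003)&(L[...,0]<hx+.044)&(Z>.015)&(Z<.1)
        if m.sum()>20: print(n,i,m.sum(),"slope",np.polyfit(L[...,0][m]-hx,Z[m],1),"zmax",Z[m].max())
    c1=c; c=dict(np.load(n+"0.npz"))
    print("changed px outside case:",(np.abs(P-cloud(c)).max(-1)[(abs(L[...,0])<.17)&(abs(L[...,1])>.04)&(abs(L[...,1])<.14)]>.008).sum())
cv2.imwrite("pics/a5.png",np.hstack(o))
E
```

```text
t 12.05 local mm 108.65698031601568 131.34979037880555 z 197.69502386867907 toolx yaw -146.00276559071713 toolz [-0.0011  0.001  -1.    ] F [-0.1557  1.6264  0.5675] F along -0.7829101844008912 M [ 0.0431  0.0159 -0.0494] q [ -32.4508   29.8421   87.4637    0.0186   62.78   -156.4565] 0.001799279791221611
changed px outside case: 14919
scene 0 143 slope [0.03302807 0.0370906 ] zmax 0.043045832873020884
scene 1 136 slope [-0.00425873  0.03798346] zmax 0.04209647325370236
scene 2 133 slope [0.00648005 0.03756325] zmax 0.04241426960552963
scene 3 126 slope [0.02140927 0.03762226] zmax 0.042123536003269346
changed px outside case: 1546
```

View pics/a5.png

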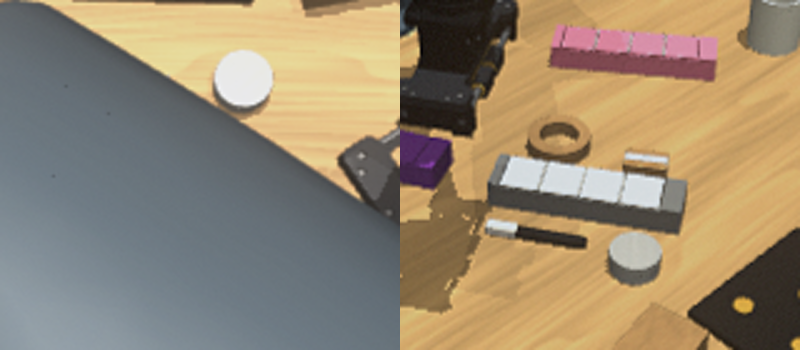

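The scene view shows the lids flat and the neighbours in place, but the top view is covered by the arm. I'll average more depth shots for a finer flatness check, using the shut pink look-alike as a reference.

Run:
```python
from rig import vision
from h import *
np.set_printoptions(precision=4,suppress=True)
c0=np.array([.572,-.052]); yaw=np.radians(-145.9)
R=np.array([[np.cos(yaw),-np.sin(yaw)],[np.sin(yaw),np.cos(yaw)]])
S=[]
for k in range(12):
    c=vision.capture("scene"); P=cloud(c); L=(P[...,:2]-c0)@R; Z=P[...,2]; r=[]
    for i in range(4):
        hx=-.092+.05*i; m=(abs(L[...,1])<.022)&(L[...,0]>hx+.005)&(L[...,0]<hx+.042)&(Z>.015)&(Z<.1)
        A=np.c_[L[...,0][m]-hx-.0235,L[...,1][m],np.ones(m.sum())]; r.append(np.linalg.lstsq(A,Z[m],rcond=None)[0][[0,2]])
    m=(abs(L[...,1])<.022)&(L[...,0]>-.088)&(L[...,0]<.1)&(Z>.015)
    t=(abs(Z)<.01)&(abs(L[...,0])<.15)&(abs(L[...,1])<.2)
    A=np.c_[L[t],np.ones(t.sum())]
    S.append(np.r_[np.array(r).ravel(),np.polyfit(L[...,0][m],Z[m],1)[0],np.linalg.lstsq(A,Z[t],rcond=None)[0][0]])
S=np.array(S); print("slope,z x4, whole slope, table slope"); print(S.mean(0)); print(S.std(0)/12**.5)
# compare tin etc.: depth change before/after outside case, median-based
a=dict(np.load("scene0.npz"))["z_map"]; b=c["z_map"]; 
L0=(cloud(dict(np.load("scene0.npz")))[...,:2]-c0)@R
import cv2
m=((abs(a-b)>.008)&(abs(L0[...,0])<.17)&(abs(L0[...,1])>.045)&(abs(L0[...,1])<.12)).astype(np.uint8)
print("changed",m.sum()); n,_,st,ce=cv2.connectedComponentsWithStats(m); print([ (s[4],ce[i].round()) for i,s in enumerate(st) if i and s[4]>8])
print(bot.read_state()["time_s"])
```

```text
slope,z x4, whole slope, table slope
[0.0042 0.0378 0.0127 0.0379 0.0068 0.038  0.0095 0.038  0.0856 0.0007]
[0.0049 0.     0.0032 0.0001 0.0059 0.     0.0038 0.     0.0081 0.0001]
changed 142
[]
12.75
```

```bash
python3 -c "
from rig import order
print(order.hand_in())"
```

```text
the job is handed in; nothing more can be done
None
```

I shut all four lids with one level stroke of the closed fingertips, from the first hinge's end to past the last lid. Before the stroke I touched the first end block once, at 3.7 N, to find the height. I then lifted the hand straight up, moved it aside to about 0.2 m high, and handed the job in at about 12.8 s.

- **Lids:** averaged depth shots from the scene camera put the lid slopes at 0.004 to 0.013 rad and their tops at about 38 mm. The nominal top is 37 mm, and the calibration is good to about 2 mm.
- **Force:** the readings during the stroke peaked at about 4.5 N. They were taken only between calls, so a brief higher value could have been missed.
- **Things around the case:** comparing scene depth before and after, no cluster of changed pixels appeared beside the case, only scattered ones, so nothing seems to have moved. I compared only the area right around the case; the calculator and mug lie outside it.
- **Checks that disagreed or failed:** a single depth shot first gave lid 0 a slope of 0.033 rad, but the average of 12 shots gave 0.004. The top camera could not confirm the result because the arm covered its view. A slope fitted over the whole lid row came out at 0.086 rad, which doesn't match the flat individual lids; I took it as a fault of the fit, which had no upper height cut-off, and did not look into it.

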